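Stand the specimen vials in the cups of their cap colour

ROBOT

A 7-joint arm with a two-finger parallel gripper is mounted at the origin on a cart in front of the work surface, level with it; the furniture and walls round the work are solid. World frame = base frame: x ahead of the robot, y to its left, z up, the work surface at z = 0. Lengths are in m, angles in rad, forces in N, time in s.
With the tool pointing down it reaches from about 0.4 to 0.875 m from the base axis. Payload 19.3 kg.
Tool frame: the origin (TCP) lies at the very end of the fingers, on their centre line; the grasp point (between the pads) lies 19 mm behind it; z points along the fingers, y is the line along which they close (so a half turn about z gives the same grasp; the last joint's range is limited). The gripper opens to 85 mm and grips with 20 to 120 N. Pads are 22 mm wide; open, the fingers measure 114 mm over their backs; the gripper's body (76 mm by 85 mm) begins 54 mm behind the grasp point. The pads swing forward as they close: fully open they stand 13 mm farther back than shut.
Start: joints at [1.168, 0.521, -0.036, 1.599, 0.021, 1.021, -0.113], TCP at [0.204, -0.591, 0.231] pointing down, gripper open.
Joint ranges: [-2.91, 2.91], [-0.3, 2.13], [-1.5, 1.42], [0.17, 2.43], [-1.26, 4.41], [0.16, 1.93], [-2.52, 2.52]. Speed limits (rad/s): [1.89, 1.89, 2.39, 2.39, 3.01, 3.01, 3.01].

INTERFACE

Orientations are given as [roll, pitch, yaw] about the fixed x, y, z axes, in that order (R = Rz(yaw) Ry(pitch) Rx(roll)).
In Python, from workcell import bot gives the robot as it stands.
- The arm moves only by the shell command python3 -m crank 'ROWS' [FORCE]. ROWS is a JSON object of lists of equal length, an entry for each row: "travel": the shift along the world's x, y, z in cm, a list of three; "turn": the turn, a rotation vector about the world's x, y, z in degrees, a list of three; "gripper": the closure, from 0 (fully open) to 1 (shut). A call has exactly 5 rows; each row is the pose to reach, as a shift and turn from the pose commanded when the call began; what a row does not reach only later rows make up. A row lasts 1/10 s, in which the tool goes at most 50 mm and 8.59 degrees, less where a joint would pass 70% of its speed; a pose out of reach is approached as far as the arm can. A call with a gripper value outside its range is refused whole. The fingers move at their own pace and stop on an object; FORCE is the grip in N (left out, the last holds). Time passes only in rows, so rows that repeat a pose let the fingers close, or fill a call up. It gives the time, the measured TCP pose, the force, the opening and the grip force at its end, in the units of the state.
- bot.observe(): the state, without advancing time (a new reading comes with each control period).
- bot.grab_frame(name): name is "scene" or "top"; returns a dict with "pixels" (384x512x3 uint8, red, green, blue), "fx", "fy", "cx", "cy" (pixels), "extrinsics" (4x4, takes a point from world to camera coordinates). Camera axes: x right, y down, z forward; pixel columns grow to the right and rows downward; lengths in m; the calibration is good to about 2 mm. A picture is of the moment at which its call begins. There is no depth.
- bot.job_done(): hands the job in; it is judged then, once.
The state is a dict: "clock": time; "qpos": joint angles; "qd": joint speeds; "joint_efforts": joint torques, N m; "position": TCP position; "tool_rot": TCP orientation; "force": force on the tool from outside, world axes, zero at the start; "moment": the same for the moment, N m; "grip_width": finger opening in m; "finger_force": force on a finger pad.
Only numpy, scipy, OpenCV 4.12 (cv2) and the standard library are available. Lean on these libraries where they do the work, as an engineer would, in place of code of your own. Each camera call takes 0.05 s, during which the arm holds its last target. There are 200 camera calls.

TASK

Stand each of the four specimen vials upright in the cup stand that has the colour of its cap, one vial to a cup: the red one first, then the black one, and the two white ones last. Leave the two film canisters on the mat standing where they are, and do not lay a vial over on the way.

Things in the scene. Friction and masses are not known exactly. Their poses are not given: they have to be found in the camera images.
- vial_red: Loose screw-cap specimen vial of clear plastic, standing upright on the bench mat: red cap; 23 mm diameter body up to 46 mm, then a 20 mm diameter cap up to the full height of 62 mm; about 20 g. Origin: centre of the underside, z up. It is the only vial with this cap.
- vial_black: Loose screw-cap specimen vial of clear plastic, standing upright on the bench mat: black cap; 23 mm diameter body up to 46 mm, then a 20 mm diameter cap up to the full height of 62 mm; about 20 g. Origin: centre of the underside, z up. It is the only vial with this cap.
- vial_white_1: Loose screw-cap specimen vial of clear plastic, standing upright on the bench mat: cream-white cap; 23 mm diameter body up to 46 mm, then a 20 mm diameter cap up to the full height of 62 mm; about 20 g. Origin: centre of the underside, z up. The two white-capped vials count as the same.
- vial_white_2: Loose screw-cap specimen vial of clear plastic, standing upright on the bench mat: cream-white cap; 23 mm diameter body up to 46 mm, then a 20 mm diameter cap up to the full height of 62 mm; about 20 g. Origin: centre of the underside, z up. The two white-capped vials count as the same.
- holder_red: Round red plastic cup stand, fixed to the bench mat: foot 60 mm diameter, rim 52 mm diameter and 20 mm high above the mat; an open well 42 mm wide whose floor is 5 mm above the mat. Origin: centre of the underside, z up. 
- holder_black: Round black plastic cup stand, fixed to the bench mat: foot 60 mm diameter, rim 52 mm diameter and 20 mm high above the mat; an open well 42 mm wide whose floor is 5 mm above the mat. Origin: centre of the underside, z up. 
- holder_white_1: Round cream-white plastic cup stand, fixed to the bench mat: foot 60 mm diameter, rim 52 mm diameter and 20 mm high above the mat; an open well 42 mm wide whose floor is 5 mm above the mat. Origin: centre of the underside, z up. The two white cups are the same; either takes either white-capped vial.
- holder_white_2: Round cream-white plastic cup stand, fixed to the bench mat: foot 60 mm diameter, rim 52 mm diameter and 20 mm high above the mat; an open well 42 mm wide whose floor is 5 mm above the mat. Origin: centre of the underside, z up. The two white cups are the same; either takes either white-capped vial.
- canister_black: Loose black film canister with a black lid, standing on the mat among the vials: 34 mm diameter, 50 mm tall (fatter and shorter than a vial). Not to be moved. Origin: centre of the underside, z up.
- canister_grey: Loose black film canister with a grey lid, standing on the mat among the vials: 34 mm diameter, 50 mm tall (fatter and shorter than a vial). Not to be moved. Origin: centre of the underside, z up.
Mind the look-alikes: they are no part of the job. What is shaped like the vial_black but pink is not meant. Several things have the shape of the holder_black; the one meant has the colours described above.

How it is judged:
On the way, in this order (a step that is already met when the one before it is completed fails the run):
1. the red-capped vial stands in the red cup, while the other vials are not yet in their cups (horizontal distance between vial_red and holder_red below 0.013 m and z of vial_red in the frame of holder_red below 0.01 m and angle between vial_red's own z axis and vertical below 0.15 rad and not (horizontal distance between vial_black and holder_black below 0.013 m and z of vial_black in the frame of holder_black below 0.01 m and angle between vial_black's own z axis and vertical below 0.15 rad) and not ((horizontal distance between vial_white_1 and holder_white_1 below 0.013 m and z of vial_white_1 in the frame of holder_white_1 below 0.01 m and angle between vial_white_1's own z axis and vertical below 0.15 rad) or (horizontal distance between vial_white_1 and holder_white_2 below 0.013 m and z of vial_white_1 in the frame of holder_white_2 below 0.01 m and angle between vial_white_1's own z axis and vertical below 0.15 rad) or (horizontal distance between vial_white_2 and holder_white_1 below 0.013 m and z of vial_white_2 in the frame of holder_white_1 below 0.01 m and angle between vial_white_2's own z axis and vertical below 0.15 rad) or (horizontal distance between vial_white_2 and holder_white_2 below 0.013 m and z of vial_white_2 in the frame of holder_white_2 below 0.01 m and angle between vial_white_2's own z axis and vertical below 0.15 rad))), for 0.2 s.
2. then the black-capped vial stands in the black cup, with no white-capped vial in a white cup yet (horizontal distance between vial_red and holder_red below 0.013 m and z of vial_red in the frame of holder_red below 0.01 m and angle between each of vial_red, vial_black's own z axis and vertical below 0.15 rad and horizontal distance between vial_black and holder_black below 0.013 m and z of vial_black in the frame of holder_black below 0.01 m and not ((horizontal distance between vial_white_1 and holder_white_1 below 0.013 m and z of vial_white_1 in the frame of holder_white_1 below 0.01 m and angle between vial_white_1's own z axis and vertical below 0.15 rad) or (horizontal distance between vial_white_1 and holder_white_2 below 0.013 m and z of vial_white_1 in the frame of holder_white_2 below 0.01 m and angle between vial_white_1's own z axis and vertical below 0.15 rad) or (horizontal distance between vial_white_2 and holder_white_1 below 0.013 m and z of vial_white_2 in the frame of holder_white_1 below 0.01 m and angle between vial_white_2's own z axis and vertical below 0.15 rad) or (horizontal distance between vial_white_2 and holder_white_2 below 0.013 m and z of vial_white_2 in the frame of holder_white_2 below 0.01 m and angle between vial_white_2's own z axis and vertical below 0.15 rad))), for 0.2 s.
3. then both white-capped vials stand in the white cups, one in each ((((horizontal distance between vial_white_1 and holder_white_1 below 0.013 m and z of vial_white_1 in the frame of holder_white_1 below 0.01 m and angle between vial_white_1's own z axis and vertical below 0.15 rad) and (horizontal distance between vial_white_2 and holder_white_2 below 0.013 m and z of vial_white_2 in the frame of holder_white_2 below 0.01 m and angle between vial_white_2's own z axis and vertical below 0.15 rad)) or ((horizontal distance between vial_white_1 and holder_white_2 below 0.013 m and z of vial_white_1 in the frame of holder_white_2 below 0.01 m and angle between vial_white_1's own z axis and vertical below 0.15 rad) and (horizontal distance between vial_white_2 and holder_white_1 below 0.013 m and z of vial_white_2 in the frame of holder_white_1 below 0.01 m and angle between vial_white_2's own z axis and vertical below 0.15 rad)))), for 0.2 s.
At the end, for the whole second after the job is handed in: Each vial stands upright (within 0.15 rad) on the floor of a cup of its cap colour, one to a cup: axis within 13 mm of the cup's, underside under 10 mm above the cup's underside, at rest (below 0.03 m/s). Both canisters stand (within 0.2 rad) within 30 mm of where they were (horizontal distance between vial_red and holder_red below 0.013 m and z of vial_red in the frame of holder_red below 0.01 m and angle between each of vial_red, vial_black's own z axis and vertical below 0.15 rad and horizontal distance between vial_black and holder_black below 0.013 m and z of vial_black in the frame of holder_black below 0.01 m and (((horizontal distance between vial_white_1 and holder_white_1 below 0.013 m and z of vial_white_1 in the frame of holder_white_1 below 0.01 m and angle between vial_white_1's own z axis and vertical below 0.15 rad) and (horizontal distance between vial_white_2 and holder_white_2 below 0.013 m and z of vial_white_2 in the frame of holder_white_2 below 0.01 m and angle between vial_white_2's own z axis and vertical below 0.15 rad)) or ((horizontal distance between vial_white_1 and holder_white_2 below 0.013 m and z of vial_white_1 in the frame of holder_white_2 below 0.01 m and angle between vial_white_1's own z axis and vertical below 0.15 rad) and (horizontal distance between vial_white_2 and holder_white_1 below 0.013 m and z of vial_white_2 in the frame of holder_white_1 below 0.01 m and angle between vial_white_2's own z axis and vertical below 0.15 rad))) and distance of each of canister_black, canister_grey from where it was at the start of the episode below 0.03 m and angle between each of canister_black, canister_grey's own z axis and vertical below 0.2 rad and linear speed of each of vial_red, vial_black, vial_white_1, vial_white_2 below 0.03 m/s); the robot touches nothing.
It fails at once if a film canister is moved more than 30 mm or knocked over (distance of any of canister_black, canister_grey from where it was at the start of the episode above 0.03 m or angle between any of canister_black, canister_grey's own z axis and vertical above 0.6 rad).
It fails at once if a vial is laid over (tilted more than 1 rad) (angle between any of vial_red, vial_black, vial_white_1, vial_white_2's own z axis and vertical above 1 rad).
It also fails if it takes over 96 s, if anything falls off the work surface, if the arm or the gripper's body presses on something with over 40 N, if the wrist force passes 120 N, or if a joint passes its speed limit or range.

## Working session

There is one attempt and no reset: what is moved stays moved. The work goes in short steps, Python scripts to look and compute and a shell command to move; the robot and the scene stay as the last step left them, time stands still between calls to the robot, and variables do not carry over. Pictures are saved under pics/ and viewed, at most 14 in all, crops included, and the job is handed in when it is done.

```bash
mkdir -p pics; ls
python3 - <<'E'
from workcell import bot
import cv2
for n in("scene","top"):
    f=bot.grab_frame(n); cv2.imwrite(f"pics/{n}0.png",f["pixels"][:,:,::-1]); print(n,f["fx"],f["cx"],f["cy"],f["extrinsics"])
print(bot.observe())
E
```

```text
pics
scene 384.3228238382766 262.3618388708201 190.96535500497845 [[-0.87229131 -0.48885692 -0.01125955  0.49622285]
 [-0.34147737  0.62547323 -0.70155289  0.24021143]
 [ 0.35000153 -0.60811361 -0.71252844  0.6650798 ]
 [ 0.          0.          0.          1.        ]]
top 363.3376059569736 259.3316669926466 191.61217703417623 [[ 0.01830343 -0.99972718  0.01451011 -0.02384525]
 [-0.98916563 -0.02022048 -0.14540459  0.5873283 ]
 [ 0.14565833 -0.0116915  -0.98926587  0.79512356]
 [ 0.          0.          0.          1.        ]]
{'clock': 0.1, 'qpos': array([ 1.16779695,  0.52196192, -0.03631833,  1.59996348,  0.0212113 ,
        1.02107786, -0.11280657]), 'qd': array([-0.00081199, -0.00118166, -0.00142994, -0.00288495, -0.00157798,
       -0.00017314, -0.00125174]), 'joint_efforts': array([ 3.33239259e-03, -9.28484631e+01,  1.98345423e+00, -3.70531976e+01,
        1.80609914e-02,  5.27699391e-03,  1.01672850e-05]), 'position': array([ 0.20404182, -0.5904337 ,  0.23077423]), 'tool_rot': array([-3.14057088e+00,  8.54316365e-05,  3.32780115e-01]), 'force': array([ 0.00482677, -0.36679716, -0.0013744 ]), 'moment': array([-0.01415689,  0.02938768,  0.0067762 ]), 'finger_force': 0.0, 'grip_width': 0.08507207878982954}
```

View pics/top0.png

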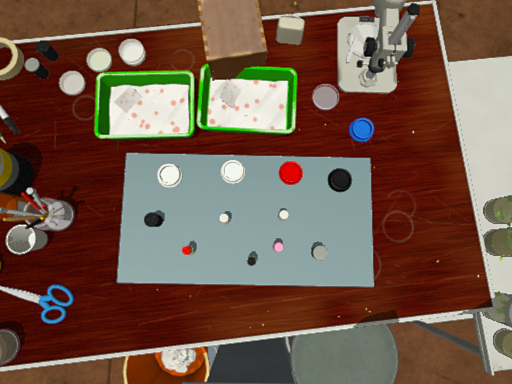

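View pics/scene0.png

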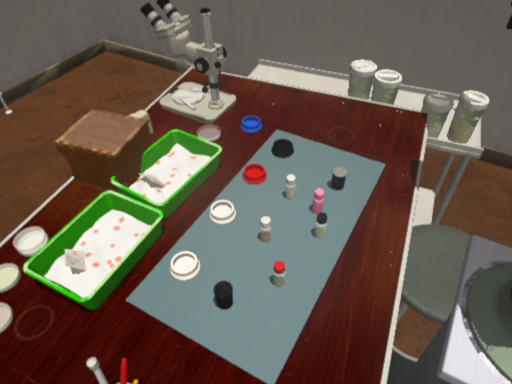

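The top view shows cups at white (169,175) and (232,171), red (290,173), black (340,180). It shows vials at red (187,250), black (252,260), white (224,217) and (284,214), plus a pink decoy at (278,246). The canisters are at (153,219) and (320,252). The scene view agrees.

```bash
cat > h.py <<'E'
import numpy as np, cv2
from workcell import bot
def ray(f,u,v):
    E=f["extrinsics"];R=E[:3,:3];c=-R.T@E[:3,3]
    return c,R.T@np.array([(u-f["cx"])/f["fx"],(v-f["cy"])/f["fy"],1])
def plane(f,u,v,z):
    c,d=ray(f,u,v);return (c+d*(z-c[2])/d[2])[:3]
def tri(obs):
    A=0;b=0
    for f,u,v in obs:
        c,d=ray(f,u,v);d/=np.linalg.norm(d);P=np.eye(3)-np.outer(d,d);A=A+P;b=b+P@c
    return np.linalg.solve(A,b)
def masks(f):
    p=cv2.cvtColor(f["pixels"],cv2.COLOR_RGB2HSV).astype(int);h,s,v=p[...,0],p[...,1],p[...,2]
    return dict(red=((h<8)|(h>174))&(s>170)&(v>90),white=(s<45)&(v>170),black=(v<60),pink=(h>150)&(h<175)&(s>60)&(v>130))
def blobs(m,roi,lo=12):
    x0,y0,x1,y1=roi;k=np.zeros(m.shape,np.uint8);k[y0:y1,x0:x1]=m[y0:y1,x0:x1]
    n,l,s,c=cv2.connectedComponentsWithStats(k)
    return [(c[i].round(1).tolist(),s[i].tolist()) for i in range(1,n) if s[i][4]>=lo]
E
python3 - <<'E'
from h import *
for n,roi in(("top",(125,156,370,284)),("scene",(150,130,370,320))):
    f=bot.grab_frame(n);print(n,ray(f,0,0)[0].round(3))
    for k,m in masks(f).items():
        for c,s in blobs(m,roi):
            print(k,c,s,*[plane(f,*c,z)[:2].round(4) for z in(.02,.056)])
f=bot.grab_frame("top")["pixels"][150:290,120:380,::-1]
cv2.imwrite("pics/c1.png",cv2.resize(f,None,fx=3,fy=3,interpolation=cv2.INTER_NEAREST))
E
```

```text
top [ 0.466 -0.003  0.872]
red [290.2, 172.6] [279, 161, 23, 24, 427] [ 0.6386 -0.0857] [ 0.6313 -0.0822]
red [186.2, 249.9] [182, 246, 9, 9, 61] [0.4516 0.1537] [0.4522 0.1471]
white [232.2, 171.4] [220, 160, 25, 24, 459] [0.6385 0.0529] [0.6312 0.0506]
white [168.4, 175.3] [157, 163, 25, 25, 433] [0.6259 0.2042] [0.6191 0.1955]
white [283.7, 214.3] [279, 210, 10, 10, 67] [ 0.5383 -0.071 ] [ 0.5353 -0.0681]
white [223.1, 217.7] [219, 214, 9, 9, 67] [0.5276 0.071 ] [0.525  0.0679]
white [317.4, 255.8] [314, 249, 9, 11, 30] [ 0.4436 -0.15  ] [ 0.4445 -0.1438]
white [182.8, 281.5] [125, 276, 138, 8, 291] [0.3803 0.158 ] [0.3839 0.1513]
black [339.1, 179.8] [328, 169, 23, 23, 421] [ 0.6235 -0.2029] [ 0.6168 -0.1944]
black [153.2, 219.5] [145, 213, 18, 14, 202] [0.5202 0.2338] [0.5179 0.2239]
black [251.0, 260.6] [248, 257, 7, 8, 49] [0.4299 0.0035] [0.4314 0.0033]
pink [277.8, 246.5] [273, 242, 10, 10, 82] [ 0.4632 -0.058 ] [ 0.4633 -0.0556]
scene [0.282 0.497 0.648]
red [155.7, 136.0] [153, 133, 7, 7, 15] [ 0.9429 -0.0826] [ 0.9051 -0.0494]
red [254.1, 173.7] [243, 164, 23, 20, 364] [ 
[... 637 characters left out ...]
0.0182]
white [266.5, 228.5] [262, 227, 9, 3, 14] [0.5291 0.0528] [0.515  0.0782]
white [184.5, 265.6] [170, 251, 30, 30, 626] [0.6237 0.2092] [0.6041 0.2257]
black [282.2, 148.3] [272, 140, 21, 18, 304] [ 0.6211 -0.198 ] [ 0.6016 -0.1582]
black [337.2, 182.7] [331, 175, 14, 15, 141] [ 0.4504 -0.1466] [ 0.4407 -0.1097]
black [167.7, 216.2] [162, 210, 14, 10, 18] [0.7328 0.1257] [0.707 0.147]
black [321.4, 217.9] [317, 213, 9, 10, 71] [ 0.4401 -0.0292] [0.431 0.001]
black [159.7, 233.7] [150, 224, 16, 25, 63] [0.7167 0.1714] [0.6918 0.1901]
black [223.1, 294.8] [214, 282, 19, 27, 413] [0.5239 0.2255] [0.51  0.241]
pink [318.3, 199.8] [313, 188, 11, 26, 207] [ 0.4671 -0.075 ] [ 0.4565 -0.0422]
```

View pics/c1.png

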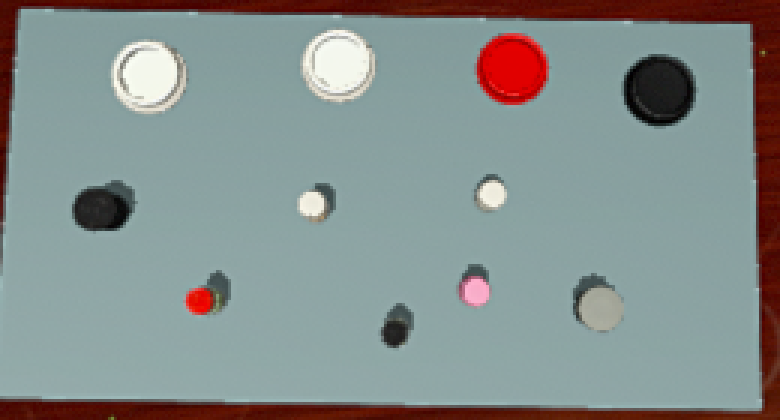

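```bash
python3 -m crank '{"travel":[[3,4,0],[6,8,0],[9,12,0],[12,16,-1],[15,20,-2]],"turn":[[0,0,-4],[0,0,-8],[0,0,-12],[0,0,-16],[0,0,-19.1]],"gripper":[0,0.2,0.4,0.4,0.4]}' 40
python3 -m crank '{"travel":[[2,4.5,-1],[4,9,-2],[5.5,13.5,-3],[7,18,-4],[8,22.1,-5]],"turn":[[0,0,0],[0,0,0],[0,0,0],[0,0,0],[0,0,0]],"gripper":[0.4,0.4,0.4,0.4,0.4]}'
```

```text
clock: 0.75
position: [0.3539, -0.3907, 0.2117]
tool_rot: [3.141, -0.001, -0.004]
force: [1.8, -1.7, 0.4]
grip_width: 0.0514
finger_force: 0.0
clock: 1.25
position: [0.4337, -0.169, 0.1614]
tool_rot: [-3.141, -0.001, 0.0]
force: [1.7, -0.6, 1.2]
grip_width: 0.0512
finger_force: 0.0
```

```bash
python3 -m crank '{"travel":[[0.5,4.5,0],[0.8,9,0],[1,13.5,0],[1.3,18,0],[1.5,22.5,-1]],"turn":[[0,0,0],[0,0,0],[0,0,0],[0,0,0],[0,0,0]],"gripper":[0.4,0.4,0.4,0.4,0.4]}'
python3 -m crank '{"travel":[[0.2,4,0],[0.3,8,-2],[0.3,9,-4],[0.3,9,-5],[0.3,9,-5]],"turn":[[0,0,0],[0,0,0],[0,0,0],[0,0,0],[0,0,0]],"gripper":[0.4,0.4,0.4,0.4,0.4]}'
python3 - <<'E'
from h import *
p=[]
for n,r in(("top",(160,200,290,300)),("scene",(220,200,360,320))):
    f=bot.grab_frame(n)["pixels"];x0,y0,x1,y1=r
    p.append(cv2.resize(f[y0:y1,x0:x1,::-1],(390,340)))
cv2.imwrite("pics/a1.png",np.hstack(p))
E
```

```text
clock: 1.75
position: [0.4485, 0.0557, 0.1525]
tool_rot: [-3.141, -0.002, -0.001]
force: [0.7, -0.7, 0.1]
grip_width: 0.0514
finger_force: 0.0
clock: 2.25
position: [0.4503, 0.1429, 0.1007]
tool_rot: [3.14, 0.002, -0.001]
force: [-0.4, -0.0, 1.3]
grip_width: 0.0514
finger_force: 0.0
```

View pics/a1.png

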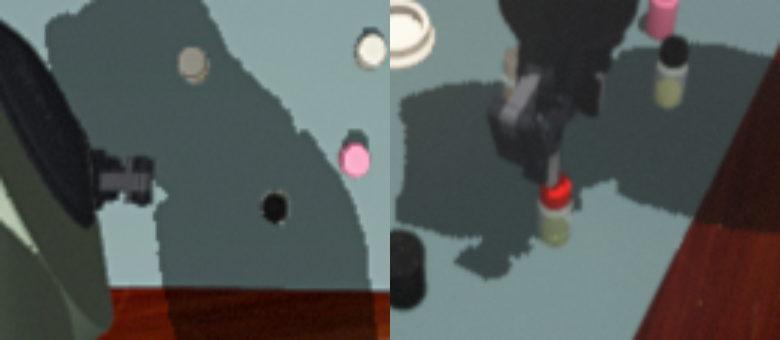

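The gripper (right half, about (540,140)) stands just above the red cap (555,190), with nothing else close. I'll go down and grip.

```bash
python3 -m crank '{"travel":[[0.2,0.3,-2],[0.2,0.3,-4],[0.2,0.3,-6],[0.2,0.3,-7.8],[0.2,0.3,-7.8]],"turn":[[0,0,0],[0,0,0],[0,0,0],[0,0,0],[0,0,0]],"gripper":[0.4,0.4,0.4,0.4,0.4]}'
python3 -m crank '{"travel":[[0,0,0],[0,0,0],[0,0,0],[0,0,0],[0,0,0]],"turn":[[0,0,0],[0,0,0],[0,0,0],[0,0,0],[0,0,0]],"gripper":[0.55,0.65,0.75,0.85,0.85]}' 30
python3 -m crank '{"travel":[[0,0,0.5],[0,0,2],[0,0,4],[0,0,6],[0,0,9]],"turn":[[0,0,0],[0,0,0],[0,0,0],[0,0,0],[0,0,0]],"gripper":[0.9,0.9,0.9,0.9,0.9]}'
```

```text
clock: 2.85
position: [0.4527, 0.1456, 0.023]
tool_rot: [3.141, 0.002, -0.002]
force: [0.2, 0.1, 1.1]
grip_width: 0.0511
finger_force: 0.0
clock: 3.35
position: [0.4537, 0.1467, 0.0248]
tool_rot: [-3.141, -0.002, -0.001]
force: [-0.6, -1.9, 12.0]
grip_width: 0.0216
finger_force: 28.8
clock: 3.85
position: [0.4525, 0.1466, 0.1145]
tool_rot: [3.141, 0.001, -0.0]
force: [0.2, 0.1, 0.2]
grip_width: 0.0214
finger_force: 29.6
```

```bash
python3 -m crank '{"travel":[[2.5,-3,0],[5,-6,0],[8,-9.5,0],[11,-13,0],[13,-16,0]],"turn":[[0,0,0],[0,0,0],[0,0,0],[0,0,0],[0,0,0]],"gripper":[0.9,0.9,0.9,0.9,0.9]}'
python3 -m crank '{"travel":[[2.5,-3,0],[4.5,-5.5,0],[5.7,-7.4,0],[5.7,-7.4,0],[5.7,-7.4,0]],"turn":[[0,0,0],[0,0,0],[0,0,0],[0,0,0],[0,0,0]],"gripper":[0.9,0.9,0.9,0.9,0.9]}'
python3 - <<'E'
from h import *
p=[]
for n,r in(("top",(230,110,360,223)),("scene",(180,90,330,220))):
    f=bot.grab_frame(n)["pixels"];x0,y0,x1,y1=r
    p.append(cv2.resize(f[y0:y1,x0:x1,::-1],(390,340)))
cv2.imwrite("pics/a2.png",np.hstack(p))
E
```

```text
clock: 4.35
position: [0.5846, -0.0156, 0.1145]
tool_rot: [3.141, -0.001, -0.002]
force: [-0.4, 0.2, 0.2]
grip_width: 0.0213
finger_force: 29.6
clock: 4.85
position: [0.6397, -0.0873, 0.114]
tool_rot: [-3.141, 0.0, -0.001]
force: [0.5, -0.4, -0.3]
grip_width: 0.0216
finger_force: 29.6
```

View pics/a2.png

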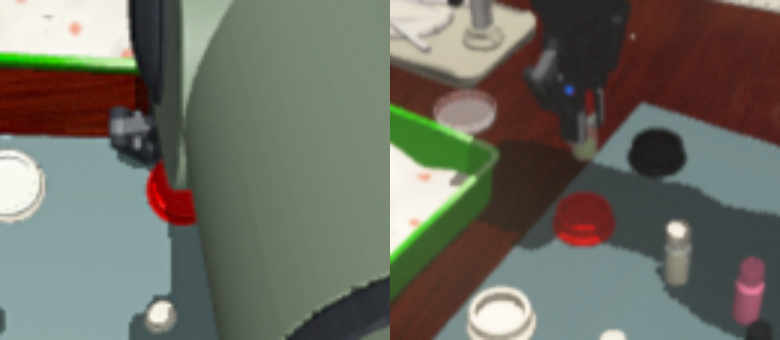

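The red vial hangs upright in the grip at (588,130) in the right half, over the red cup. Lowering now.

```bash
python3 -m crank '{"travel":[[0,0,-2.5],[0,0,-5],[0,0,-7],[0,0,-8],[0,0,-8]],"turn":[[0,0,0],[0,0,0],[0,0,0],[0,0,0],[0,0,0]],"gripper":[0.9,0.9,0.9,0.9,0.9]}'
python3 -m crank '{"travel":[[0,0,-0.1],[0,0,-0.2],[0,0,-0.3],[0,0,-0.4],[0,0,-0.4]],"turn":[[0,0,0],[0,0,0],[0,0,0],[0,0,0],[0,0,0]],"gripper":[0.9,0.9,0.9,0.9,0.9]}'
```

```text
clock: 5.45
position: [0.6393, -0.0864, 0.0329]
tool_rot: [-3.141, 0.002, 0.0]
force: [0.3, 0.1, 0.5]
grip_width: 0.0216
finger_force: 29.6
clock: 5.95
position: [0.6402, -0.0873, 0.03]
tool_rot: [3.142, -0.001, -0.001]
force: [-0.9, 0.7, 1.8]
grip_width: 0.0217
finger_force: 29.8
```

```bash
python3 -m crank '{"travel":[[0,0,-0.1],[0,0,-0.1],[0,0,-0.1],[0,0,-0.1],[0,0,-0.1]],"turn":[[0,0,0],[0,0,0],[0,0,0],[0,0,0],[0,0,0]],"gripper":[0.9,0.9,0.7,0.55,0.45]}'
python3 -m crank '{"travel":[[0,0,0],[0,0,2],[0,0,5],[0,0,9],[0,0,11]],"turn":[[0,0,0],[0,0,0],[0,0,0],[0,0,0],[0,0,0]],"gripper":[0.4,0.4,0.4,0.4,0.4]}'
```

```text
clock: 6.45
position: [0.6399, -0.0872, 0.0286]
tool_rot: [-3.142, 0.0, -0.001]
force: [-0.0, 0.8, 0.8]
grip_width: 0.047
finger_force: 0.0
clock: 6.95
position: [0.6409, -0.0874, 0.1417]
tool_rot: [3.141, -0.003, -0.001]
force: [0.9, -0.3, 0.1]
grip_width: 0.0511
finger_force: 0.0
```

```bash
python3 -m crank '{"travel":[[-4,2,0],[-8.5,4,0],[-13,6,0],[-17.5,8,0],[-20.9,9.0,-1]],"turn":[[0,0,0],[0,0,0],[0,0,0],[0,0,0],[0,0,0]],"gripper":[0.4,0.4,0.4,0.4,0.4]}'
python3 -m crank '{"travel":[[0,0,-1],[0,0,-2],[0,0,-2],[0,0,-2],[0,0,-2]],"turn":[[0,0,0],[0,0,0],[0,0,0],[0,0,0],[0,0,0]],"gripper":[0.4,0.4,0.4,0.4,0.4]}'
python3 - <<'E'
from h import *
p=[]
for n,r in(("top",(160,155,360,330)),("scene",(210,130,370,270))):
    f=bot.grab_frame(n)["pixels"];x0,y0,x1,y1=r
    p.append(cv2.resize(f[y0:y1,x0:x1,::-1],(390,340)))
cv2.imwrite("pics/a3.png",np.hstack(p))
E
```

```text
clock: 7.45
position: [0.4289, 0.0039, 0.1294]
tool_rot: [-3.141, -0.001, 0.001]
force: [0.8, 0.5, -1.4]
grip_width: 0.0515
finger_force: 0.0
clock: 7.95
position: [0.4316, 0.0026, 0.1088]
tool_rot: [-3.142, -0.0, -0.001]
force: [-0.1, -0.1, 0.6]
grip_width: 0.0514
finger_force: 0.0
```

View pics/a3.png

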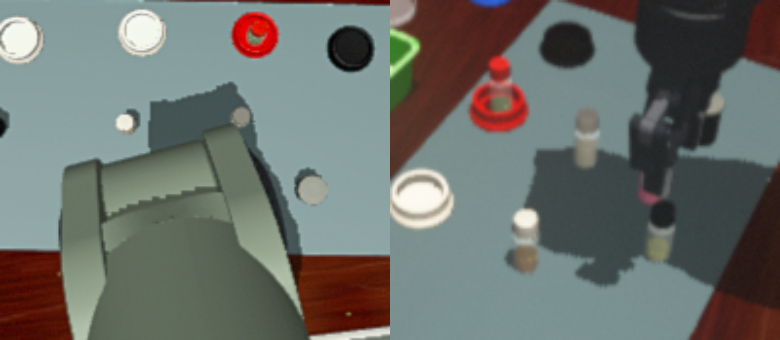

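The red vial stands in the red cup ((500,85) in the right half). The gripper is over the black vial (660,225).

```bash
Z='[0,0,0]'; python3 -m crank '{"travel":[[0,0,-2],[0,0,-4],[0,0,-6],[0,0,-8.5],[0,0,-8.5]],"turn":[[0,0,0],[0,0,0],[0,0,0],[0,0,0],[0,0,0]],"gripper":[0.4,0.4,0.4,0.4,0.4]}'
python3 -m crank '{"travel":[[0,0,0],[0,0,0],[0,0,0],[0,0,0],[0,0,0]],"turn":[[0,0,0],[0,0,0],[0,0,0],[0,0,0],[0,0,0]],"gripper":[0.55,0.65,0.75,0.85,0.85]}' 30
python3 -m crank '{"travel":[[0,0,0.5],[0,0,2],[0,0,4],[0,0,6],[0,0,9]],"turn":[[0,0,0],[0,0,0],[0,0,0],[0,0,0],[0,0,0]],"gripper":[0.9,0.9,0.9,0.9,0.9]}'
```

```text
clock: 8.55
position: [0.4299, 0.0027, 0.0219]
tool_rot: [3.141, 0.003, -0.0]
force: [-0.5, -0.3, 1.6]
grip_width: 0.051
finger_force: 0.0
clock: 9.05
position: [0.4317, 0.0026, 0.0248]
tool_rot: [-3.142, -0.002, -0.001]
force: [-0.5, 0.3, 10.4]
grip_width: 0.0217
finger_force: 28.9
clock: 9.55
position: [0.4305, 0.0027, 0.1146]
tool_rot: [3.142, 0.001, -0.001]
force: [0.4, 0.1, 0.3]
grip_width: 0.0216
finger_force: 29.5
```

```bash
python3 -m crank '{"travel":[[2.5,-2.7,0],[5,-5.4,0],[8,-8.6,0],[11,-11.8,0],[14,-15,0]],"turn":[[0,0,0],[0,0,0],[0,0,0],[0,0,0],[0,0,0]],"gripper":[0.9,0.9,0.9,0.9,0.9]}'
python3 -m crank '{"travel":[[2.5,-2.7,0],[4.5,-5,0],[5.4,-5.9,0],[5.4,-5.9,0],[5.4,-5.9,0]],"turn":[[0,0,0],[0,0,0],[0,0,0],[0,0,0],[0,0,0]],"gripper":[0.9,0.9,0.9,0.9,0.9]}'
python3 -m crank '{"travel":[[0,0,-2.5],[0,0,-5],[0,0,-7],[0,0,-8],[0,0,-8]],"turn":[[0,0,0],[0,0,0],[0,0,0],[0,0,0],[0,0,0]],"gripper":[0.9,0.9,0.9,0.9,0.9]}'
python3 -m crank '{"travel":[[0,0,-0.1],[0,0,-0.2],[0,0,-0.3],[0,0,-0.4],[0,0,-0.4]],"turn":[[0,0,0],[0,0,0],[0,0,0],[0,0,0],[0,0,0]],"gripper":[0.9,0.9,0.9,0.9,0.9]}'
python3 - <<'E'
from h import *
p=[]
for n,r in(("top",(230,110,380,240)),("scene",(220,90,340,195))):
    f=bot.grab_frame(n)["pixels"];x0,y0,x1,y1=r
    p.append(cv2.resize(f[y0:y1,x0:x1,::-1],(390,340)))
cv2.imwrite("pics/a4.png",np.hstack(p))
E
```

```text
clock: 10.05
position: [0.572, -0.1489, 0.1148]
tool_rot: [3.142, -0.001, -0.001]
force: [0.4, 0.8, -0.2]
grip_width: 0.0212
finger_force: 29.6
clock: 10.55
position: [0.6245, -0.2057, 0.114]
tool_rot: [-3.141, 0.0, -0.0]
force: [-0.1, 0.2, 0.1]
grip_width: 0.0215
finger_force: 29.6
clock: 11.05
position: [0.6242, -0.2054, 0.033]
tool_rot: [-3.141, 0.002, 0.0]
force: [-1.1, -0.2, 0.3]
grip_width: 0.0216
finger_force: 29.6
clock: 11.55
position: [0.6252, -0.2063, 0.03]
tool_rot: [3.141, -0.001, -0.001]
force: [0.2, -0.7, 1.5]
grip_width: 0.021
finger_force: 29.8
```

View pics/a4.png

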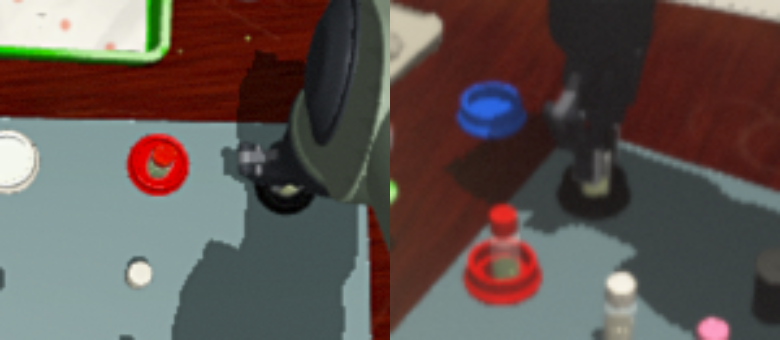

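The black vial is in the black cup well (right half, about (597,185)), and red stands in its cup (503,240). I'll release it and go to the white vial at (0.535,-0.069).

```bash
python3 -m crank '{"travel":[[0,0,-0.1],[0,0,-0.1],[0,0,-0.1],[0,0,-0.1],[0,0,-0.1]],"turn":[[0,0,0],[0,0,0],[0,0,0],[0,0,0],[0,0,0]],"gripper":[0.9,0.9,0.7,0.55,0.45]}'
python3 -m crank '{"travel":[[0,0,0],[0,0,2],[0,0,5],[0,0,9],[0,0,11]],"turn":[[0,0,0],[0,0,0],[0,0,0],[0,0,0],[0,0,0]],"gripper":[0.4,0.4,0.4,0.4,0.4]}'
python3 -m crank '{"travel":[[-2,3,0],[-4,6.5,0],[-6,10,0],[-9,13.7,-1],[-9,13.7,-3]],"turn":[[0,0,0],[0,0,0],[0,0,0],[0,0,0],[0,0,0]],"gripper":[0.4,0.4,0.4,0.4,0.4]}'
python3 - <<'E'
from h import *
p=[]
for n,r in(("top",(200,150,360,290)),("scene",(220,110,370,240))):
    f=bot.grab_frame(n)["pixels"];x0,y0,x1,y1=r
    p.append(cv2.resize(f[y0:y1,x0:x1,::-1],(390,340)))
cv2.imwrite("pics/a5.png",np.hstack(p))
E
```

```text
clock: 12.15
position: [0.6249, -0.2062, 0.0285]
tool_rot: [-3.141, 0.0, -0.001]
force: [0.6, 0.2, 0.5]
grip_width: 0.047
finger_force: 0.0
clock: 12.65
position: [0.6259, -0.2065, 0.1417]
tool_rot: [3.141, -0.003, -0.001]
force: [-0.2, -0.8, -0.2]
grip_width: 0.0513
finger_force: 0.0
clock: 13.15
position: [0.5329, -0.0646, 0.1096]
tool_rot: [-3.14, -0.001, 0.004]
force: [1.5, -0.6, -0.4]
grip_width: 0.0507
finger_force: 0.0
```

View pics/a5.png

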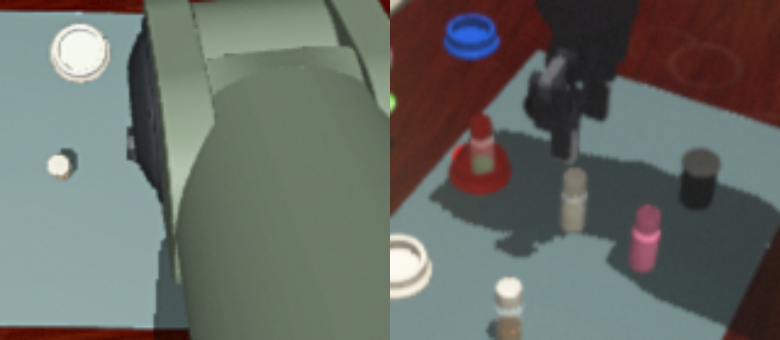

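The gripper is above the white vial (574,195), and red is fine. The black cup is hidden behind the gripper, so I'll check it after this grasp.

```bash
python3 -m crank '{"travel":[[0,0,-2],[0,0,-4],[0,0,-6],[0,0,-8.8],[0,0,-8.8]],"turn":[[0,0,0],[0,0,0],[0,0,0],[0,0,0],[0,0,0]],"gripper":[0.4,0.4,0.4,0.4,0.4]}'
python3 -m crank '{"travel":[[0,0,0],[0,0,0],[0,0,0],[0,0,0],[0,0,0]],"turn":[[0,0,0],[0,0,0],[0,0,0],[0,0,0],[0,0,0]],"gripper":[0.55,0.65,0.75,0.85,0.85]}' 30
python3 -m crank '{"travel":[[0,0,0.5],[0,0,2],[0,0,4],[0,0,6],[0,0,9]],"turn":[[0,0,0],[0,0,0],[0,0,0],[0,0,0],[0,0,0]],"gripper":[0.9,0.9,0.9,0.9,0.9]}'
```

```text
clock: 13.75
position: [0.534, -0.07, 0.0186]
tool_rot: [3.142, 0.004, -0.002]
force: [0.2, -0.0, 1.2]
grip_width: 0.0509
finger_force: 0.0
clock: 14.25
position: [0.5359, -0.0695, 0.0221]
tool_rot: [3.141, -0.002, -0.001]
force: [-1.7, -1.4, 10.5]
grip_width: 0.0214
finger_force: 29.1
clock: 14.75
position: [0.5345, -0.0692, 0.1121]
tool_rot: [-3.141, 0.001, -0.0]
force: [-0.1, 0.6, -0.5]
grip_width: 0.0214
finger_force: 29.5
```

```bash
python3 -m crank '{"travel":[[2.5,3,0],[5,6,0],[8,9.3,0],[10.5,12.3,0],[10.5,12.3,0]],"turn":[[0,0,0],[0,0,0],[0,0,0],[0,0,0],[0,0,0]],"gripper":[0.9,0.9,0.9,0.9,0.9]}'
python3 - <<'E'
from h import *
p=[]
for n,r in(("top",(200,130,360,270)),("scene",(190,110,340,240))):
    f=bot.grab_frame(n)["pixels"];x0,y0,x1,y1=r
    p.append(cv2.resize(f[y0:y1,x0:x1,::-1],(390,340)))
cv2.imwrite("pics/a6.png",np.hstack(p))
E
```

```text
clock: 15.25
position: [0.6422, 0.0594, 0.1121]
tool_rot: [-3.138, -0.002, 0.004]
force: [-0.6, -0.4, -0.1]
grip_width: 0.021
finger_force: 29.6
```

View pics/a6.png

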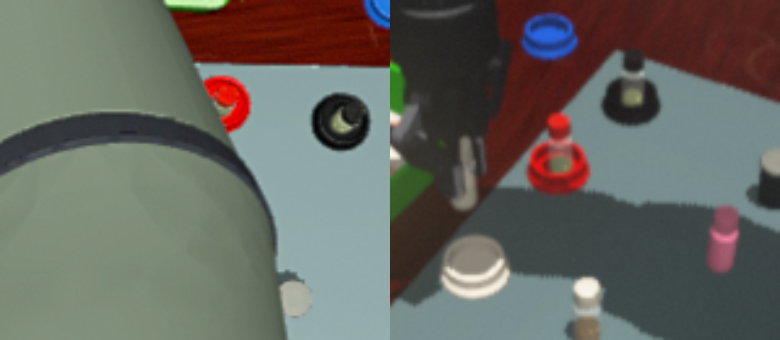

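Red (558,150) and black (632,85) both stand in their cups. The white vial is held over the white cup at (475,265).

```bash
python3 -m crank '{"travel":[[0,0,0],[0,0,-2.5],[0,0,-5],[0,0,-7.8],[0,0,-7.8]],"turn":[[0,0,0],[0,0,0],[0,0,0],[0,0,0],[0,0,0]],"gripper":[0.9,0.9,0.9,0.9,0.9]}'
python3 -m crank '{"travel":[[0,0,-0.1],[0,0,-0.2],[0,0,-0.3],[0,0,-0.5],[0,0,-0.5]],"turn":[[0,0,0],[0,0,0],[0,0,0],[0,0,0],[0,0,0]],"gripper":[0.9,0.9,0.9,0.9,0.9]}'
```

```text
clock: 15.85
position: [0.6377, 0.0523, 0.0302]
tool_rot: [3.141, 0.005, -0.002]
force: [-1.0, 0.4, 0.4]
grip_width: 0.0215
finger_force: 29.5
clock: 16.35
position: [0.6401, 0.0537, 0.0279]
tool_rot: [-3.142, -0.0, -0.001]
force: [0.2, 0.2, 0.8]
grip_width: 0.0215
finger_force: 29.6
```

```bash
python3 -m crank '{"travel":[[0,0,-0.1],[0,0,-0.1],[0,0,-0.1],[0,0,-0.1],[0,0,-0.1]],"turn":[[0,0,0],[0,0,0],[0,0,0],[0,0,0],[0,0,0]],"gripper":[0.9,0.9,0.7,0.55,0.45]}'
python3 -m crank '{"travel":[[0,0,0],[0,0,2],[0,0,5],[0,0,9],[0,0,11]],"turn":[[0,0,0],[0,0,0],[0,0,0],[0,0,0],[0,0,0]],"gripper":[0.4,0.4,0.4,0.4,0.4]}'
python3 -m crank '{"travel":[[-4,0.5,0],[-8,1,0],[-11.5,1.3,0],[-11.5,1.3,-2],[-11.5,1.3,-3]],"turn":[[0,0,0],[0,0,0],[0,0,0],[0,0,0],[0,0,0]],"gripper":[0.4,0.4,0.4,0.4,0.4]}'
python3 - <<'E'
from h import *
p=[]
for n,r in(("top",(120,140,280,280)),("scene",(190,130,340,260))):
    f=bot.grab_frame(n)["pixels"];x0,y0,x1,y1=r
    p.append(cv2.resize(f[y0:y1,x0:x1,::-1],(390,340)))
cv2.imwrite("pics/a7.png",np.hstack(p))
E
```

```text
clock: 16.85
position: [0.64, 0.0537, 0.0266]
tool_rot: [-3.142, 0.0, -0.001]
force: [-0.2, 0.3, 0.2]
grip_width: 0.0466
finger_force: 0.0
clock: 17.35
position: [0.641, 0.0539, 0.1398]
tool_rot: [-3.141, -0.003, -0.001]
force: [-0.2, 1.4, -0.3]
grip_width: 0.0508
finger_force: 0.0
clock: 17.85
position: [0.5245, 0.0668, 0.1062]
tool_rot: [3.142, -0.0, -0.0]
force: [-0.3, 0.4, 0.2]
grip_width: 0.0515
finger_force: 0.0
```

View pics/a7.png

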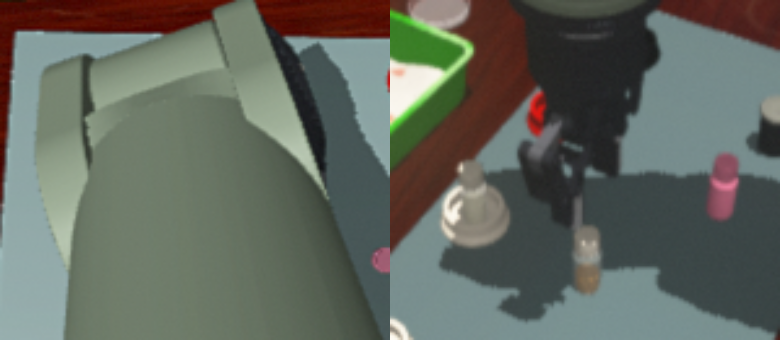

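The first white vial stands in its cup (473,205), and the gripper is over the second (587,255).

```bash
python3 -m crank '{"travel":[[0,0,-2],[0,0,-4],[0,0,-6],[0,0,-8.3],[0,0,-8.3]],"turn":[[0,0,0],[0,0,0],[0,0,0],[0,0,0],[0,0,0]],"gripper":[0.4,0.4,0.4,0.4,0.4]}'
python3 -m crank '{"travel":[[0,0,0],[0,0,0],[0,0,0],[0,0,0],[0,0,0]],"turn":[[0,0,0],[0,0,0],[0,0,0],[0,0,0],[0,0,0]],"gripper":[0.55,0.65,0.75,0.85,0.85]}' 30
python3 -m crank '{"travel":[[0,0,0.5],[0,0,2],[0,0,4],[0,0,6],[0,0,9]],"turn":[[0,0,0],[0,0,0],[0,0,0],[0,0,0],[0,0,0]],"gripper":[0.9,0.9,0.9,0.9,0.9]}'
```

```text
clock: 18.45
position: [0.5243, 0.0665, 0.0217]
tool_rot: [3.141, 0.003, -0.001]
force: [0.1, 0.3, 0.3]
grip_width: 0.0511
finger_force: 0.0
clock: 18.95
position: [0.5258, 0.0668, 0.0249]
tool_rot: [-3.141, -0.002, -0.001]
force: [-0.4, 0.2, 9.0]
grip_width: 0.0208
finger_force: 29.2
clock: 19.45
position: [0.5244, 0.0667, 0.1145]
tool_rot: [3.141, 0.001, -0.0]
force: [0.9, 0.2, 0.4]
grip_width: 0.0216
finger_force: 29.5
```

```bash
python3 -m crank '{"travel":[[2.5,3.4,0],[5,6.8,0],[7.5,10.2,0],[10.3,13.9,0],[10.3,13.9,0]],"turn":[[0,0,0],[0,0,0],[0,0,0],[0,0,0],[0,0,0]],"gripper":[0.9,0.9,0.9,0.9,0.9]}'
python3 -m crank '{"travel":[[0,0,0],[0,0,0],[0,0,-2.5],[0,0,-5],[0,0,-7]],"turn":[[0,0,0],[0,0,0],[0,0,0],[0,0,0],[0,0,0]],"gripper":[0.9,0.9,0.9,0.9,0.9]}'
python3 -m crank '{"travel":[[0,0,-1],[0,0,-1.1],[0,0,-1.2],[0,0,-1.4],[0,0,-1.4]],"turn":[[0,0,0],[0,0,0],[0,0,0],[0,0,0],[0,0,0]],"gripper":[0.9,0.9,0.9,0.9,0.9]}'
```

```text
clock: 19.95
position: [0.6296, 0.2118, 0.1143]
tool_rot: [-3.138, -0.002, 0.004]
force: [-2.1, -0.2, -0.2]
grip_width: 0.0217
finger_force: 29.5
clock: 20.45
position: [0.6276, 0.2043, 0.0431]
tool_rot: [3.141, 0.0, -0.002]
force: [-0.0, -0.4, -0.8]
grip_width: 0.0216
finger_force: 29.5
clock: 20.95
position: [0.6283, 0.2057, 0.0303]
tool_rot: [-3.141, -0.001, -0.001]
force: [-0.4, -0.3, 0.2]
grip_width: 0.0218
finger_force: 29.5
```

```bash
python3 -m crank '{"travel":[[0,0,-0.1],[0,0,-0.1],[0,0,-0.1],[0,0,-0.1],[0,0,-0.1]],"turn":[[0,0,0],[0,0,0],[0,0,0],[0,0,0],[0,0,0]],"gripper":[0.9,0.9,0.7,0.55,0.45]}'
python3 -m crank '{"travel":[[0,0,0],[0,0,2],[0,0,5],[0,0,9],[0,0,11]],"turn":[[0,0,0],[0,0,0],[0,0,0],[0,0,0],[0,0,0]],"gripper":[0.4,0.4,0.4,0.4,0.4]}'
python3 -m crank '{"travel":[[-3,-4,0],[-6,-8,2],[-9,-12,4],[-12,-16,6],[-15,-20,8]],"turn":[[0,0,0],[0,0,0],[0,0,0],[0,0,0],[0,0,0]],"gripper":[0.4,0.4,0.4,0.4,0.4]}'
python3 -m crank '{"travel":[[0,-4,0],[0,-8,0],[0,-12,0],[0,-16,0],[0,-20,0]],"turn":[[0,0,0],[0,0,0],[0,0,0],[0,0,0],[0,0,0]],"gripper":[0.4,0.4,0.4,0.4,0.4]}'
python3 -m crank '{"travel":[[-1,-4,0],[-3,-8,0],[-6,-12,0],[-9,-15,0],[-9,-15,0]],"turn":[[0,0,0],[0,0,0],[0,0,0],[0,0,0],[0,0,0]],"gripper":[0.4,0.4,0.4,0.4,0.4]}'
python3 - <<'E'
from h import *
p=[]
for n,r in(("top",(120,140,380,290)),("scene",(150,110,370,320))):
    f=bot.grab_frame(n)["pixels"];x0,y0,x1,y1=r
    p.append(cv2.resize(f[y0:y1,x0:x1,::-1],(390,340)))
cv2.imwrite("pics/a8.png",np.hstack(p))
E
```

```text
clock: 21.45
position: [0.628, 0.2058, 0.0287]
tool_rot: [-3.142, -0.0, -0.001]
force: [-0.6, -0.3, 0.3]
grip_width: 0.047
finger_force: 0.0
clock: 21.95
position: [0.6289, 0.2061, 0.1418]
tool_rot: [-3.14, -0.003, -0.001]
force: [0.4, -0.0, 0.6]
grip_width: 0.0513
finger_force: 0.0
clock: 22.45
position: [0.4852, 0.0158, 0.2136]
tool_rot: [3.141, -0.0, -0.001]
force: [1.2, -1.0, 0.3]
grip_width: 0.0513
finger_force: 0.0
clock: 22.95
position: [0.4863, -0.1845, 0.2132]
tool_rot: [3.141, -0.0, -0.001]
force: [1.2, -0.9, 0.6]
grip_width: 0.0513
finger_force: 0.0
clock: 23.45
position: [0.3922, -0.3371, 0.213]
tool_rot: [3.14, 0.002, -0.008]
force: [0.2, 0.9, 0.5]
grip_width: 0.0512
finger_force: 0.0
```

View pics/a8.png

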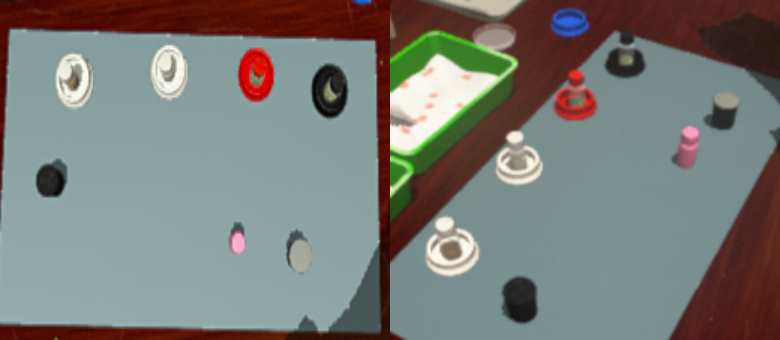

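All four vials stand upright in their matching cups (left half: (70,78), (169,72), (256,74), (330,90)). The canisters and the pink vial have not moved.

```bash
python3 -c "
from workcell import bot
print(bot.job_done())"
```

```text
the job is handed in; nothing more can be done
None
```

The job is handed in: all four vials stand upright in the cups of their cap colours (red first, then black, then the two white), the canisters look undisturbed in the last pictures, and the hand-in call returned no verdict.

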